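Close the patio water box and hold its cover on the seal

ROBOT

A 7-joint arm with a two-finger parallel gripper is mounted at the origin on the work surface. World frame = base frame: x ahead of the robot, y to its left, z up, the work surface at z = 0. Lengths are in m, angles in rad, forces in N, time in s.
With the tool pointing down it reaches from about 0.4 to 0.85 m from the base axis. Payload 4.5 kg.
Tool frame: the origin (TCP) lies at the centre of the arm's flange, where the gripper is bolted on; the fingertips stand 166 mm ahead of it and the grasp point (between the pads) lies 147 mm ahead of it (arm.nose_length is the distance from the TCP to the fingertips, in m); x points along the fingers, y is the direction in which the jaws open and shut, and the axes are right-handed (so a half turn about x gives the same grasp; the last joint's range is limited). The gripper opens to 88 mm and grips with 3 to 60 N. Pads are 18 mm wide; open, the fingers measure 123 mm over their backs; the gripper's body (75 mm by 187 mm) begins 45 mm behind the grasp point.
Start: joints at [-1.127, 0.689, -0.195, 1.565, 0.157, 0.902, -0.215], TCP at [0.249, 0.573, 0.405] pointing down, gripper open.
Joint ranges: [-3.01, 3.01], [-0.46, 2.08], [-1.47, 1.51], [0.13, 2.56], [-1, 4.14], [0.04, 2.09], [-2.66, 2.66]. Speed limits (rad/s): [2.57, 2.57, 3.14, 3.14, 3.14, 3.14, 3.14].

INTERFACE

Orientations are given as a rotation vector (axis times angle).
In Python, from workcell import arm gives the robot as it stands.
- The arm moves only by the shell command python3 -m handwheel 'ROWS' [OPENING] [FORCE]. ROWS is JSON, a list of rows, each an object of numbers: "dx", "dy", "dz": the shift along the world's x, y, z in cm; "ax", "ay", "az": the turn, a rotation vector about the world's x, y, z in degrees. In form: [{"dx": .., "dy": .., "dz": .., "ax": .., "ay": .., "az": ..}, ...]. A call has 1 to 20 rows; each row is the pose to reach, as a shift and turn from the pose commanded when the call began; what a row does not reach only later rows make up. A row lasts 1/12 s, in which the tool goes at most 41.7 mm and 7.16 degrees, less where a joint would pass 70% of its speed; a pose out of reach is approached as far as the arm can. A call with a gripper value outside its range is refused whole. OPENING is the opening, from 0 (shut) to 1 (fully open), set as the call begins (- or left out, the last holds). The fingers move at their own pace and stop on an object; FORCE is the grip in N (left out, the last holds). Time passes only in rows, so rows that repeat a pose let the fingers close. It gives the time, the measured TCP pose, the force and the opening at its end, in the units of the state.
- arm.state(): the state, without advancing time (a new reading comes with each control period).
- arm.get_image(name): name is "scene" or "top" or "wrist"; returns a dict with "image" (480x640x3 uint8, red, green, blue), "depth" (480x640 float32, m along the optical axis (not along the pixel's ray), 0 where there is no reading), "fx", "fy", "cx", "cy" (pixels), "dist_coeffs" ([k1, k2, p1, p2, k3] as OpenCV has them; the pictures are not rectified), "R" (3x3) and "t" (3): a world point X has camera coordinates R X + t. Camera axes: x right, y down, z forward; pixel columns grow to the right and rows downward; lengths in m; the calibration is good to about 2 mm. A picture is of the moment at which its call begins.
- arm.finish_job(): hands the job in, once; it reports no verdict.
The state is a dict: "t": time; "joints": joint angles; "dq": joint speeds; "joint_torque": joint torques, N m; "eef_pos": TCP position; "orientation": TCP orientation; "ft_force": force on the tool from outside, world axes, zero at the start; "moment": the same for the moment, N m; "finger_gap": finger opening in m.
Only numpy, scipy, OpenCV 4.12 (cv2) and the standard library are available. Lean on these libraries where they do the work, as an engineer would, in place of code of your own. Each camera call takes 0.05 s, during which the arm holds its last target. There are 200 camera calls.

TASK

Close up the open water box on the ledge: stand the loose short brass nipple in the gap of the row of short ones and the loose long one in the gap of the row of long ones, and turn the quarter-turn button that lies across until it is in line with the slot that the cover has for it, like its mate at the other end. Then set the grey cover on the box over both buttons, press it down flush against the frame, and finish while still holding it pressed there against its springy seal, so that I can lock the buttons over it. Leave the other things on the ledge where they are.

Things in the scene. Friction and masses are not known exactly. Their poses are not given: they have to be found in the camera images.
- box: Open grey water box, fixed on the red tiles, 176 mm (x) by 236 (y), 98 high to its frame face. Origin: centre of its underside; x roughly away from the robot. Inside, upright brass nipples stand in two rows along y in a black rack: short ones at x = -37 mm, long ones at x = 5; fixed ones at y = -46 and 46, an empty hole at y = 0. Low behind them a water pipe; its tails leave the back (to x = 136, 55 high).
- seat (a point): Centre of the box's frame face, 98 mm above the box's origin, same axes: the cover's underside lies in this plane when pressed flush. Round the frame stands a lip, 8 mm high, flared outward, that guides the cover in with 4 mm play each side.
- seal (a joint): Squeeze of the black rubber seal round the box's opening, m: 0 = untouched (top 5 mm above the frame face), 0.005 = cover flush on the frame. It pushes back with 4 N at first, 16 N when flush (the cover's weight, about 3.5 N, helps) and lifts the cover again when let go.
- button_a (a joint): Quarter-turn button at the box's +y end, rad: 0 = its bar lies along the box's x, in line with the cover's slot; positive = counter-clockwise from above, 1.0 to 1.5 (across) at the start. It turns stiffly (0.05 N m), stays where it is left and has no stop at 0 (range -0.5 to 2.0).
- button_a_top (a point): Centre of the top of that button, on its axis: 86 mm to +y of the seat and 25 mm above the frame face; x along the bar. The button is a steel bar 36 mm long, 9 wide, 15 tall on an 8 mm post, underside 10 mm above the frame face; it can be pinched across its width from above.
- button_b (a joint): The like button at the box's -y end, same meaning: in line (about 0) from the start.
- button_b_top (a point): Centre of the top of button b, 86 mm to -y of the seat centre.
- gap_short (a point): Centre of the floor of the empty hole in the short row: hole 28 mm across, 16 mm deep, chamfered, floor 35 mm above the box's origin. The neighbours' tops stand 45 mm above this floor.
- gap_long (a point): Centre of the floor of the empty hole in the long row: same hole, floor 20 mm above the box's origin. The neighbours' tops stand 70 mm above this floor.
- short_mid (a point): Middle of the loose short nipple: brass tube 21 mm across, 45 mm long, standing upright on the ledge nearer the robot than the box; its ends lie 22.5 mm above and below this point (z along the tube). 55 g.
- long_mid (a point): Middle of the loose long nipple: the same brass tube, 21 mm across, but 70 mm long; ends 35 mm above and below this point. 85 g. Either nipple may stand to the left or the right.
- cover: Lift-off cover of the box, right way up on the ledge: grey plate 150 mm (x) by 210 (y), 8 thick, 0.35 kg. Origin: centre of its underside, z up. Slots 48 mm (x) by 20 (y) at y = 86 and -86 pass the buttons only when in line. Bridge handle over the centre: bar 16 mm wide (x), 104 long (y), 28 to 40 mm above the underside, open beneath. Fits either way round.
- bowl: Bystander: the empty blue plastic bowl, 150 mm across, 65 high. Leave alone.
- jug: Bystander: the white ceramic jug, about 110 mm across, 165 high, handle to its +y side. Leave alone.
- rolling_pin: Bystander: the short wooden rolling pin, 44 mm thick, 280 long along its x; origin on its axis, in the middle. Leave alone.
- scrubber_holder: Bystander: the steel pot scrubber holder, a cup 92 mm across with a wire tab, 100 high, a scrubber in it. Leave alone.
- peg_clip: Bystander: the white plastic clip of the drying rack, 100 x 25 x 14 mm, lying flat. Leave alone.
- spanner: Bystander: a steel spanner 170 mm long, lying along its x. Leave alone.
- elbow: Bystander: a small brass pipe elbow, 30 mm thick and about 40 x 40 mm, lying between the two places of the loose nipples; origin at mid height. Leave alone.
Mind the look-alikes: they are no part of the job. What is shaped like the part that bears long_mid but blue or pink is not meant.

How it is judged:
On the way, in this order (a step that is already met when the one before it is completed fails the run):
1. both nipples stand in the gaps of their own rows and both buttons are in line, in either order (horizontal distance between short_mid and gap_short below 0.007 m and z of short_mid in the frame of gap_short between 0.0175 and 0.0275 m and angle between the z axis of each of short_mid, long_mid and the z axis of seat, either way round below 0.2 rad and horizontal distance between long_mid and gap_long below 0.007 m and z of long_mid in the frame of gap_long between 0.03 and 0.04 m and value of joint button_a between -0.22 and 0.22 rad and value of joint button_b between -0.22 and 0.22 rad), for 0.2 s.
2. the cover rests on the seal over both buttons (horizontal distance between cover and seat below 0.008 m and angle between the z axis of cover and the z axis of seat, either way round below 0.04 rad and angle between the y axis of cover and the y axis of seat, either way round below 0.08 rad and z of cover in the frame of seat below 0.0065 m), for 0.1 s.
At the end, for the whole second after the job is handed in: Nipples upright in the gaps of their own rows (7 mm, 0.2 rad), both buttons within 0.22 rad of in line, cover centred (8 mm), square (0.08 rad) and at most 2 mm above the frame face, the fingers holding or pressing it with over 3 N; bystanders within 40 mm of their places (all of step 1 and horizontal distance between cover and seat below 0.008 m and angle between the z axis of cover and the z axis of seat, either way round below 0.04 rad and angle between the y axis of cover and the y axis of seat, either way round below 0.08 rad and z of cover in the frame of seat between -0.003 and 0.002 m and contact force between the fingers and cover above 3 N); the arm keeps its last pose, push and grip.
It fails at once if a bystander (bowl, jug, rolling pin, scrubber holder, clip, spanner or elbow) is moved by more than 40 mm (distance of any of bowl, jug, rolling_pin, scrubber_holder, peg_clip, spanner, elbow from where it was at the start of the episode above 0.04 m).
It fails at once if the bowl, jug or scrubber holder is tipped over (angle between any of bowl, jug, scrubber_holder's own z axis and vertical above 0.5 rad).
It also fails if it takes over 72 s, if anything falls off the work surface, if the arm or the gripper's body presses on something with over 40 N, if the wrist force passes 120 N, or if a joint passes its speed limit or range.

## Working session

There is one attempt and no reset: what is moved stays moved. The work goes in short steps, Python scripts to look and compute and a shell command to move; the robot and the scene stay as the last step left them, time stands still between calls to the robot, and variables do not carry over. Pictures are saved under pics/ and viewed, about 8 in all and at most 12, crops included, and the job is handed in when it is done.

```bash
mkdir -p pics
cat > h.py <<'E'
import numpy as np, cv2, pickle
from workcell import arm
def snap(n,f):
    d=arm.get_image(n); pickle.dump(d,open(f'pics/{f}.pkl','wb')); cv2.imwrite(f'pics/{f}.png',d['image'][:,:,::-1]); return d
def load(f): return pickle.load(open(f'pics/{f}.pkl','rb'))
def K(d): return np.array([[d['fx'],0,d['cx']],[0,d['fy'],d['cy']],[0,0,1.]])
def ray(d,u,v):
    p=cv2.undistortPoints(np.array([[[u,v]]],float),K(d),np.array(d['dist_coeffs'],float))[0,0]
    return np.array([p[0],p[1],1.])
def px(d,u,v):  # world by depth
    z=np.median([q for q in d['depth'][v-1:v+2,u-1:u+2].ravel() if q>0] or [0])
    return np.array(d['R']).T@(ray(d,u,v)*z-np.array(d['t']))
def onz(d,u,v,z): # intersect with height
    R=np.array(d['R']);c=-R.T@np.array(d['t']);r=R.T@ray(d,u,v); return c+r*(z-c[2])/r[2]
def cloud(d):
    v,u=np.mgrid[0:480,0:640]; p=cv2.undistortPoints(np.stack([u,v],-1).reshape(-1,1,2).astype(float),K(d),np.array(d['dist_coeffs'],float)).reshape(480,640,2)
    z=d['depth'][...,None]; P=np.concatenate([p*z,z],-1)
    return (P-np.array(d['t']))@np.array(d['R'])
E
python3 - <<'E'
from h import *
for n in('top','scene'): d=snap(n,n+'0')
print(arm.state())
E
```

```text
{'t': 0.1, 'joints': array([-1.12719634,  0.68990974, -0.19452418,  1.56621917,  0.15727477,
        0.90250392, -0.21510408]), 'dq': array([ 0.00067868, -0.00277518, -0.00031871, -0.00301753, -0.00063079,
        0.00048933,  0.00110194]), 'joint_torque': array([-2.78997933e-03, -5.28496277e+01, -1.27189927e+00, -1.53835577e+01,
       -5.27317647e-02,  2.02666211e-03,  4.25893893e-05]), 'eef_pos': array([0.24891842, 0.57297813, 0.40398966]), 'orientation': array([ 0.32012287,  1.54703641, -0.32270529]), 'ft_force': array([-0.00898909,  0.7583397 ,  1.04578126]), 'moment': array([0.01232887, 0.0816503 , 0.02792298]), 'finger_gap': 0.08816217332615801}
```

View pics/top0.png

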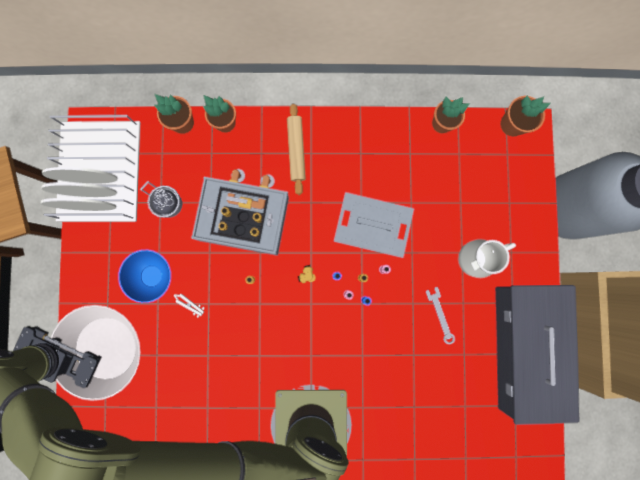

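View pics/scene0.png

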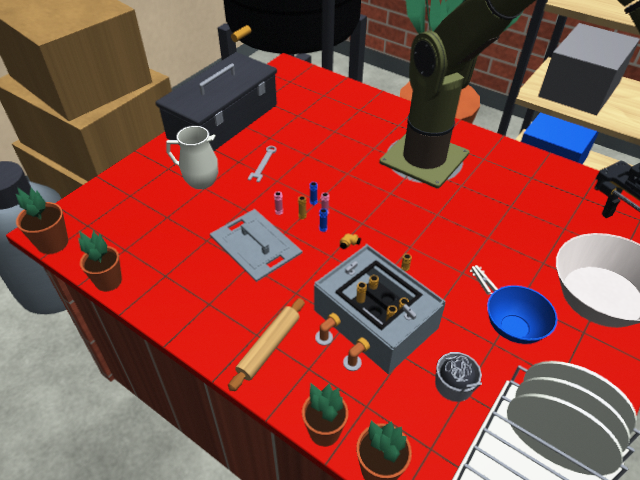

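Overview: the robot base is at the bottom of the top view (310,410). Candidates for the nipples there are brass (249,280), apparently the short one, and brass (364,278), apparently the long one. The look-alikes are blue at (337,276) and (367,300), pink at (386,269) and (349,295), and the brass elbow at (307,274). The box is at (240,215) and the cover at (374,225). I'll check the choice in a close crop.

Run:
```python
from h import *
a=load('top0')['image'][:,:,::-1]
c1=cv2.resize(a[170:260,185:295],None,fx=5,fy=5,interpolation=cv2.INTER_CUBIC) #550x450
s=load('scene0')['image'][:,:,::-1]
c2=cv2.resize(a[255:310,325:400],(250,183)); c3=cv2.resize(s[175:275,265:420],(250,161))
c4=cv2.resize(a[265:295,235:265],(106,106))
W=np.zeros((450,800,3),np.uint8); W[:,:550]=c1; W[:183,550:]=c2; W[183:344,550:]=c3; W[344:450,550:656]=c4
cv2.imwrite('pics/c1.png',W)
d=load('top0'); P=cloud(d); hsv=cv2.cvtColor(d['image'],cv2.COLOR_RGB2HSV)
print('cam',-np.array(d['R']).T@np.array(d['t']),d['fx'])
for n,(u,v) in dict(short=(249,280),long=(364,278),elbow=(307,274),blue1=(337,276),pink1=(386,269),pink2=(349,295),blue2=(367,300)).items():
    Q=P[v-9:v+10,u-9:u+10].reshape(-1,3); z=Q[:,2]; m=z>z.max()-.008
    print(n,z.max().round(4),Q[m].mean(0).round(4),(Q[m][:,:2].max(0)+Q[m][:,:2].min(0))/2,m.sum())
def plane(name,box,lo,hi):
    x0,x1,y0,y1=box; Q=P[y0:y1,x0:x1].reshape(-1,3); m=(Q[:,2]>lo)&(Q[:,2]<hi); r=cv2.minAreaRect((Q[m][:,:2]*1000).astype(np.float32)); print(name,m.sum(),Q[m][:,2].mean(),r)
plane('box',(185,295,170,260),.085,.115)
plane('cover',(325,420,185,262),.004,.014)
plane('handle',(325,420,185,262),.030,.05)
```

```text
cam [ 4.28742867e-01 -4.25394213e-04  1.41547204e+00] 478.86862883159495
short 0.0526 [0.4215 0.1732 0.0472] [0.42035135 0.1737062 ] 28
long 0.0766 [ 0.426  -0.1488  0.0717] [ 0.42592981 -0.14981741] 38
elbow 1.4155 [ 4.2870e-01 -4.0000e-04  1.4155e+00] [ 4.28742867e-01 -4.25394213e-04] 1
blue1 1.4155 [ 4.2870e-01 -4.0000e-04  1.4155e+00] [ 4.28742867e-01 -4.25394213e-04] 3
pink1 0.0765 [ 0.45   -0.2124  0.0718] [ 0.44960294 -0.21236484] 43
pink2 1.4155 [ 4.2870e-01 -4.0000e-04  1.4155e+00] [ 4.28742867e-01 -4.25394213e-04] 1
blue2 1.4155 [ 4.2870e-01 -4.0000e-04  1.4155e+00] [ 4.28742867e-01 -4.25394213e-04] 1
box 3539 0.10062371264470671 ((600.4094848632812, 196.12289428710938), (236.0813751220703, 177.19326782226562), 79.38534545898438)
cover 3632 0.008554757881116226 ((589.6168823242188, -185.58355712890625), (283.03375244140625, 227.98458862304688), 89.97376251220703)
handle 208 0.0406461810641343 ((582.974609375, -187.388916015625), (104.01702880859375, 16.585765838623047), 76.33480834960938)
```

View pics/c1.png

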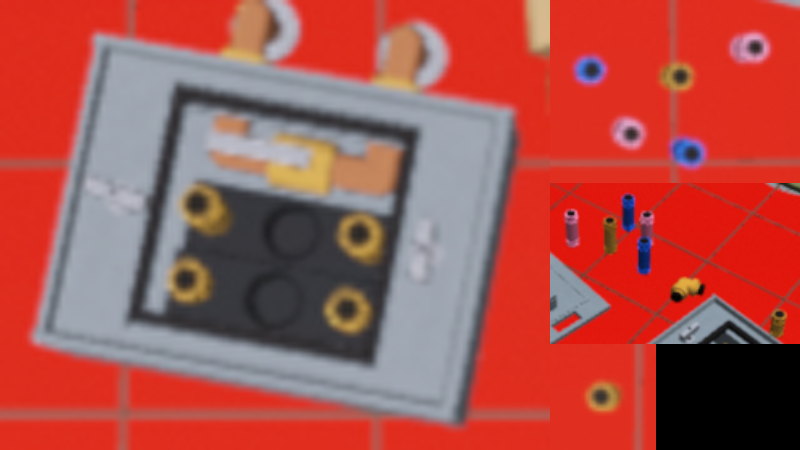

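The crop confirms the choice: upright brass tubes at top-view (364,278), top at 0.077 m so long, and (249,280), top at about 0.05 so short. The blue and pink ones are look-alikes. Button a at crop (115,195) lies across, and button b at (425,250) is in line. Next I fly over the box and refine with the wrist camera.

```bash
cat >> h.py <<'E'
from scipy.spatial.transform import Rotation as Rn
def pose():
    s=arm.state(); R=Rn.from_rotvec(s['orientation']).as_matrix(); j=np.degrees(np.arctan2(R[1,1],R[0,1]))
    print('t',round(s['t'],2),'pos',s['eef_pos'].round(4),'jaw yaw',j.round(1),'tip dir',R[:,0].round(3),'gap',round(s['finger_gap'],4),'F',np.round(s['ft_force'],1),'q',s['joints'].round(2)); return s,R
E
python3 - <<'E'
from h import *
s,R=pose(); d=arm.get_image('wrist'); Rc=np.array(d['R']); c=-Rc.T@np.array(d['t'])
print('cam in tool',R.T@(c-s['eef_pos']),'view dir tool',R.T@Rc[2],'right in tool',R.T@Rc[0],d['fx'])
E
```

```text
t 0.1 pos [0.2489 0.573  0.404 ] jaw yaw 66.5 tip dir [-0.001 -0.002 -1.   ] gap 0.0882 F [-0.   0.8  1. ] q [-1.13  0.69 -0.19  1.57  0.16  0.9  -0.22]
cam in tool [ 1.96231946e-02  2.78150260e-05 -7.39842612e-02] view dir tool [ 0.95775648 -0.00112458  0.28757826] right in tool [1.08923647e-03 9.99999367e-01 2.82907318e-04] 386.00616567465454
```

```bash
python3 -m handwheel '[{"dx":2,"dy":-3,"az":1},{"dx":4.5,"dy":-6.5,"az":2},{"dx":7,"dy":-10,"az":4},{"dx":9.5,"dy":-13,"az":6},{"dx":12,"dy":-16.5,"az":8},{"dx":14,"dy":-19.5,"az":10},{"dx":16.5,"dy":-23,"az":12},{"dx":19,"dy":-26.5,"az":13},{"dx":21.5,"dy":-30,"az":13},{"dx":24,"dy":-33,"az":13},{"dx":26.5,"dy":-36,"az":13},{"dx":28,"dy":-38,"az":13},{"dx":28,"dy":-38,"az":13},{"dx":28,"dy":-38,"az":13},{"dx":28,"dy":-38,"az":13},{"dx":28,"dy":-38,"az":13}]' 1 15
python3 - <<'E'
from h import *
pose(); d=snap('wrist','w1')
cv2.imwrite('pics/w1v.png',cv2.resize(d['image'][:,:,::-1],(800,600)))
E
```

```text
t 0.15 pos [0.2489 0.573  0.4041] jaw yaw 66.5 tip dir [-0.    -0.001 -1.   ] gap 0.0881 F [-0.4  0.2 -0.8] q [-1.13  0.69 -0.19  1.57  0.16  0.9  -0.22]invalid input at $[0]: expected keys dx, dy, dz, ax, ay, az
```

View pics/w1v.png

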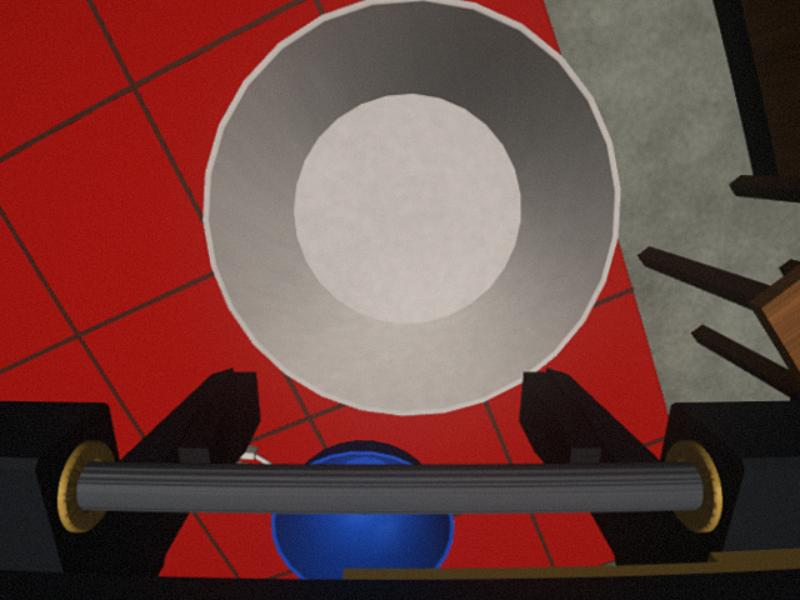

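The view showed the basin, because the move was refused: every row needs all the keys. It also shows the gripper hiding the lower third of the wrist view (forward side). Repeating with full rows.

```bash
python3 -m handwheel '[{"dx":2.5,"dy":-3,"dz":0,"ax":0,"ay":0,"az":2},{"dx":5,"dy":-6,"dz":0,"ax":0,"ay":0,"az":4},{"dx":7.5,"dy":-9,"dz":0,"ax":0,"ay":0,"az":6},{"dx":10,"dy":-12.5,"dz":0,"ax":0,"ay":0,"az":8},{"dx":12,"dy":-16,"dz":0,"ax":0,"ay":0,"az":10},{"dx":14.5,"dy":-19.5,"dz":0,"ax":0,"ay":0,"az":12},{"dx":17,"dy":-23,"dz":0,"ax":0,"ay":0,"az":13},{"dx":19.5,"dy":-26.5,"dz":0,"ax":0,"ay":0,"az":13},{"dx":22,"dy":-30,"dz":0,"ax":0,"ay":0,"az":13},{"dx":24.5,"dy":-33,"dz":0,"ax":0,"ay":0,"az":13},{"dx":27,"dy":-36,"dz":0,"ax":0,"ay":0,"az":13},{"dx":29,"dy":-38,"dz":0,"ax":0,"ay":0,"az":13},{"dx":29,"dy":-38,"dz":0,"ax":0,"ay":0,"az":13},{"dx":29,"dy":-38,"dz":0,"ax":0,"ay":0,"az":13},{"dx":29,"dy":-38,"dz":0,"ax":0,"ay":0,"az":13}]' 1 15
python3 - <<'E'
from h import *
pose(); d=snap('wrist','w1')
cv2.imwrite('pics/w1v.png',cv2.resize(d['image'][:,:,::-1],(800,600)))
E
```

```text
t: 1.45
eef_pos: [0.5384, 0.1941, 0.4046]
orientation: [0.144, 1.567, -0.142]
ft_force: [-0.3, 0.2, 0.3]
finger_gap: 0.0882
t 1.45 pos [0.5384 0.1941 0.4046] jaw yaw 79.6 tip dir [-0.001  0.001 -1.   ] gap 0.0882 F [-0.3  0.2  0.3] q [-0.24  0.63 -0.32  1.72  0.25  0.83  0.72]
```

View pics/w1v.png

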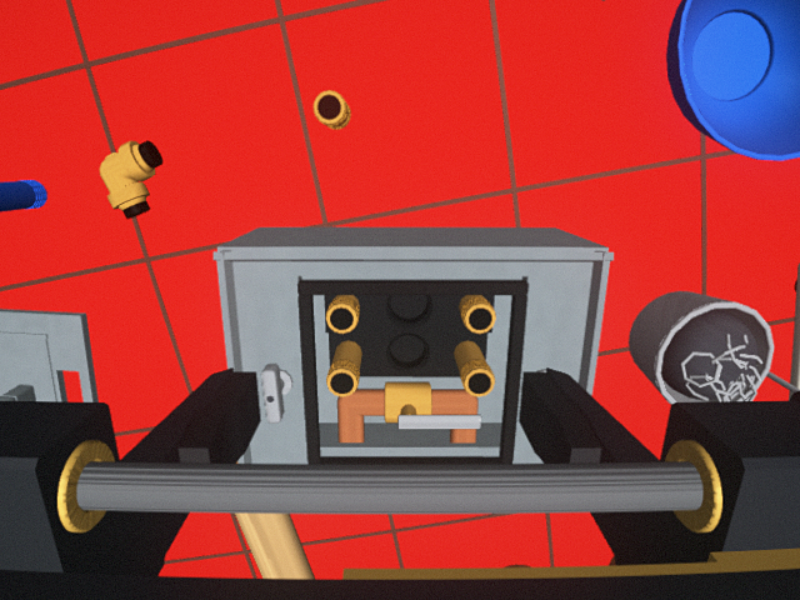

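Wrist view (800x600): short loose nipple top at (331,107). Short neighbours' tops are at (343,318) and (478,317), long neighbours' tops at (344,382) and (479,382). Button b is in line at (272,398).

Run:
```python
from h import *
d=load('w1'); f=lambda u,v,z:onz(d,u*.8,v*.8,z)[:2]
sh=f(331,107,.045); s1,s2=f(343,318,.08),f(478,317,.08); l1,l2=f(344,382,.09),f(479,382,.09)
print('short',sh); gs=(s1+s2)/2; gl=(l1+l2)/2; print('gs',gs,'gl',gl,np.linalg.norm(s1-s2),np.linalg.norm(l1-l2),np.linalg.norm(gs-gl))
for a,b in((s1,s2),(l1,l2)): v=b-a; print(np.degrees(np.arctan2(v[1],v[0])))
y=np.radians(-10.6); ex=np.array([np.cos(y),np.sin(y)]); ey=np.array([-ex[1],ex[0]])
c=(gs+37/1000*ex+gl-5/1000*ex)/2; print('box c',c,'top est .6004 .1961','gs',c-.037*ex,'gl',c+.005*ex,'btn a',c+.086*ey,'b',c-.086*ey, 'b img',f(272,398,.123))
P=cloud(d)
for p in((331,92),(343,303),(343,367),(250,270)): print(P[int(p[1]*.8),int(p[0]*.8)].round(4))
Q=P.reshape(-1,3)
for n,zz,r in(('short',.045,sh),):
    m=(np.hypot(*(Q[:,:2]-r).T)<.02)&(abs(Q[:,2]-zz)<.004); print(n,m.sum(),Q[m].mean(0),(Q[m].max(0)+Q[m].min(0))/2)
```

```text
short [0.42124826 0.17644979]
gs [0.56292756 0.20374339] gl [0.60450753 0.1969081 ] 0.08960264166322986 0.09040563727801411 0.04213805387827911
80.00398838592245
79.52246312358528
box c [0.59944451 0.19738252] top est .6004 .1961 gs [0.5630759  0.20418872] gl [0.60435919 0.19646277] btn a [0.61526433 0.28191496] b [0.58362469 0.11285008] b img [0.58424545 0.11364605]
[0.4115 0.1778 0.0445]
[0.5451 0.1613 0.0783]
[0.586  0.1534 0.0873]
[0.5096 0.1132 0.0984]
short 577 [0.42130636 0.17527026 0.0452622 ] [0.42090503 0.17511801 0.04470542]
```

```bash
python3 -m handwheel '[{"dx":-4,"dy":-0.6,"dz":0,"ax":0,"ay":0,"az":0},{"dx":-7.5,"dy":-1.2,"dz":-2,"ax":0,"ay":0,"az":0},{"dx":-10.5,"dy":-1.8,"dz":-4.5,"ax":0,"ay":0,"az":0},{"dx":-11.7,"dy":-1.85,"dz":-8,"ax":0,"ay":0,"az":0},{"dx":-11.75,"dy":-1.85,"dz":-12,"ax":0,"ay":0,"az":0},{"dx":-11.75,"dy":-1.85,"dz":-15.5,"ax":0,"ay":0,"az":0},{"dx":-11.75,"dy":-1.85,"dz":-18.5,"ax":0,"ay":0,"az":0},{"dx":-11.75,"dy":-1.85,"dz":-20,"ax":0,"ay":0,"az":0},{"dx":-11.75,"dy":-1.85,"dz":-20.5,"ax":0,"ay":0,"az":0},{"dx":-11.75,"dy":-1.85,"dz":-20.5,"ax":0,"ay":0,"az":0},{"dx":-11.75,"dy":-1.85,"dz":-20.5,"ax":0,"ay":0,"az":0}]' 1 15
python3 -m handwheel '[{"dx":0,"dy":0,"dz":0,"ax":0,"ay":0,"az":0},{"dx":0,"dy":0,"dz":0,"ax":0,"ay":0,"az":0},{"dx":0,"dy":0,"dz":0,"ax":0,"ay":0,"az":0},{"dx":0,"dy":0,"dz":0,"ax":0,"ay":0,"az":0},{"dx":0,"dy":0,"dz":0,"ax":0,"ay":0,"az":0},{"dx":0,"dy":0,"dz":0,"ax":0,"ay":0,"az":0},{"dx":0,"dy":0,"dz":0,"ax":0,"ay":0,"az":0},{"dx":0,"dy":0,"dz":0,"ax":0,"ay":0,"az":0},{"dx":0,"dy":0,"dz":0,"ax":0,"ay":0,"az":0},{"dx":0,"dy":0,"dz":0,"ax":0,"ay":0,"az":0}]' 0.1 15
python3 -c "
from h import *
pose()"
```

```text
t: 2.42
eef_pos: [0.4212, 0.1757, 0.2004]
orientation: [0.143, 1.566, -0.142]
ft_force: [-0.4, 1.0, -0.2]
finger_gap: 0.0884
t: 3.25
eef_pos: [0.4215, 0.1748, 0.1997]
orientation: [0.144, 1.566, -0.144]
ft_force: [-0.0, 0.2, 0.1]
finger_gap: 0.0233
t 3.25 pos [0.4215 0.1748 0.1997] jaw yaw 79.5 tip dir [-0. -0. -1.] gap 0.0233 F [-0.   0.2  0.1] q [-0.47  0.88 -0.03  2.2   0.45  0.06  0.44]
```

```bash
python3 -m handwheel '[{"dx":0,"dy":0,"dz":0,"ax":0,"ay":0,"az":0},{"dx":0,"dy":0,"dz":2,"ax":0,"ay":0,"az":0},{"dx":0,"dy":0,"dz":5,"ax":0,"ay":0,"az":0},{"dx":0,"dy":0,"dz":8.5,"ax":0,"ay":0,"az":0},{"dx":1,"dy":0.2,"dz":12,"ax":0,"ay":0,"az":0},{"dx":4,"dy":0.8,"dz":14,"ax":0,"ay":0,"az":0},{"dx":7.5,"dy":1.5,"dz":14,"ax":0,"ay":0,"az":0},{"dx":11,"dy":2.2,"dz":14,"ax":0,"ay":0,"az":0},{"dx":13.5,"dy":2.7,"dz":13,"ax":0,"ay":0,"az":0},{"dx":14.15,"dy":2.85,"dz":11,"ax":0,"ay":0,"az":0},{"dx":14.15,"dy":2.85,"dz":9,"ax":0,"ay":0,"az":0},{"dx":14.15,"dy":2.85,"dz":7,"ax":0,"ay":0,"az":0},{"dx":14.15,"dy":2.85,"dz":7,"ax":0,"ay":0,"az":0},{"dx":14.15,"dy":2.85,"dz":7,"ax":0,"ay":0,"az":0}]' 0.1 15
python3 -c "
from h import *
pose(); d=snap('wrist','w2'); cv2.imwrite('pics/w2v.png',cv2.resize(d['image'][150:400,170:470,::-1],(780,650))[:600])"
```

```text
t: 4.42
eef_pos: [0.5624, 0.203, 0.2689]
orientation: [0.142, 1.569, -0.145]
ft_force: [-1.4, -0.9, -0.3]
finger_gap: 0.0199
t 4.42 pos [0.5624 0.203  0.2689] jaw yaw 79.5 tip dir [-0.003 -0.001 -1.   ] gap 0.0199 F [-1.4 -0.9 -0.3] q [-0.27  0.85 -0.28  1.75  0.37  0.6   0.62]
```

View pics/w2v.png

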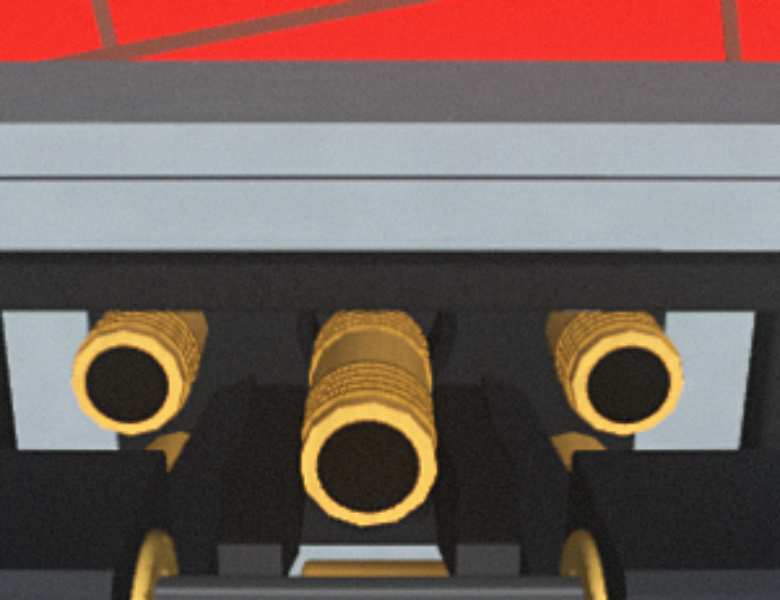

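The short nipple is held upright over its gap, top at crop (369,465), between neighbours at (128,383) and (627,383).

Run:
```python
from h import *
d=load('w2'); f=lambda u,v,z:onz(d,170+u*.3846,150+v*.3846,z)[:2]
a,b=f(128,383,.08),f(627,383,.08); n=f(369,465,.045+.0692)
print(a,b,np.linalg.norm(a-b),'mid',(a+b)/2,'nip',n,'diff',(a+b)/2-n)
```

```text
[0.55528041 0.15887315] [0.57186587 0.24908798] 0.09172672802001286 mid [0.56357314 0.20398056] nip [0.56152259 0.20285516] diff [0.00205054 0.0011254 ]
```

```bash
python3 -m handwheel '[{"dx":0.2,"dy":0.1,"dz":0,"ax":0,"ay":0,"az":0},{"dx":0.2,"dy":0.1,"dz":-0.8,"ax":0,"ay":0,"az":0},{"dx":0.2,"dy":0.1,"dz":-1.6,"ax":0,"ay":0,"az":0},{"dx":0.2,"dy":0.1,"dz":-2.4,"ax":0,"ay":0,"az":0},{"dx":0.2,"dy":0.1,"dz":-3.1,"ax":0,"ay":0,"az":0},{"dx":0.2,"dy":0.1,"dz":-3.1,"ax":0,"ay":0,"az":0},{"dx":0.2,"dy":0.1,"dz":-3.1,"ax":0,"ay":0,"az":0}]' 0.1 15
python3 -c "
from h import *
pose()"
```

```text
t: 5.05
eef_pos: [0.5647, 0.2042, 0.238]
orientation: [0.143, 1.567, -0.144]
ft_force: [0.8, 0.8, -0.6]
finger_gap: 0.0203
t 5.05 pos [0.5647 0.2042 0.238 ] jaw yaw 79.5 tip dir [-0.001 -0.001 -1.   ] gap 0.0203 F [ 0.8  0.8 -0.6] q [-0.28  0.9  -0.26  1.76  0.39  0.54  0.6 ]
```

```bash
python3 -m handwheel '[{"dx":0,"dy":0,"dz":0,"ax":0,"ay":0,"az":0},{"dx":0,"dy":0,"dz":0,"ax":0,"ay":0,"az":0},{"dx":0,"dy":0,"dz":0,"ax":0,"ay":0,"az":0},{"dx":0,"dy":0,"dz":0,"ax":0,"ay":0,"az":0},{"dx":0,"dy":0,"dz":2,"ax":0,"ay":0,"az":0},{"dx":0,"dy":0,"dz":5,"ax":0,"ay":0,"az":0},{"dx":0,"dy":0,"dz":9,"ax":0,"ay":0,"az":0},{"dx":0,"dy":-2,"dz":12,"ax":0,"ay":0,"az":0},{"dx":0,"dy":-5,"dz":13,"ax":0,"ay":0,"az":0},{"dx":-1,"dy":-9,"dz":13,"ax":0,"ay":0,"az":0},{"dx":-2,"dy":-13,"dz":13,"ax":0,"ay":0,"az":0},{"dx":-3,"dy":-17,"dz":13,"ax":0,"ay":0,"az":0},{"dx":-4.5,"dy":-20.5,"dz":13,"ax":0,"ay":0,"az":0},{"dx":-6,"dy":-24,"dz":13,"ax":0,"ay":0,"az":0},{"dx":-7.5,"dy":-27.5,"dz":13,"ax":0,"ay":0,"az":0},{"dx":-9,"dy":-31,"dz":13,"ax":0,"ay":0,"az":0},{"dx":-10,"dy":-34,"dz":13,"ax":0,"ay":0,"az":0},{"dx":-10,"dy":-35,"dz":13,"ax":0,"ay":0,"az":0},{"dx":-10,"dy":-35,"dz":13,"ax":0,"ay":0,"az":0},{"dx":-10,"dy":-35,"dz":13,"ax":0,"ay":0,"az":0}]' 0.34 15
python3 -c "
from h import *
pose(); d=snap('wrist','w3'); cv2.imwrite('pics/w3v.png',d['image'][:,:,::-1])
hsv=cv2.cvtColor(d['image'],cv2.COLOR_RGB2HSV); P=cloud(d); Q=P.reshape(-1,3)
m=(abs(P[...,2]-.071)<.005)&(d['depth']>0); n,l,s,c=cv2.connectedComponentsWithStats(m.astype(np.uint8))
for i in range(1,n):
  if s[i,4]>60:
    q=P[l==i]; print(c[i].round(0),s[i,4],((q.max(0)+q.min(0))/2).round(4),q.mean(0).round(4),d['image'][l==i].mean(0).round(0))
t=arm.get_image('top'); cv2.imwrite('pics/t2.png',cv2.resize(t['image'][170:260,185:295,::-1],None,fx=5,fy=5,interpolation=cv2.INTER_CUBIC))"
```

```text
t: 6.72
eef_pos: [0.4655, -0.1453, 0.369]
orientation: [0.145, 1.565, -0.143]
ft_force: [-0.5, 0.4, -0.2]
finger_gap: 0.0299
t 6.72 pos [ 0.4655 -0.1453  0.369 ] jaw yaw 79.5 tip dir [ 0.002  0.001 -1.   ] gap 0.0299 F [-0.5  0.4 -0.2] q [ 0.46  0.59 -0.4   2.    0.38  0.62  1.2 ]
[266.  93.] 830 [ 0.3612 -0.158   0.0694] [ 0.3616 -0.1575  0.0703] [ 72.  68. 132.]
[343. 103.] 813 [ 0.3779 -0.107   0.0693] [ 0.378  -0.1072  0.0702] [161. 107. 124.]
[399. 172.] 711 [ 0.4318 -0.0745  0.0693] [ 0.4313 -0.075   0.0702] [ 76.  67. 131.]
[297. 183.] 690 [ 0.4259 -0.149   0.0694] [ 0.4256 -0.1487  0.0701] [141.  92.  46.]
[613. 288.] 1564 [0.5602 0.0883 0.071 ] [0.554  0.0855 0.0711] [51. 50. 51.]
[220. 230.] 655 [ 0.4499 -0.2121  0.0692] [ 0.4493 -0.2116  0.0701] [158. 101. 120.]
```

View pics/w3v.png

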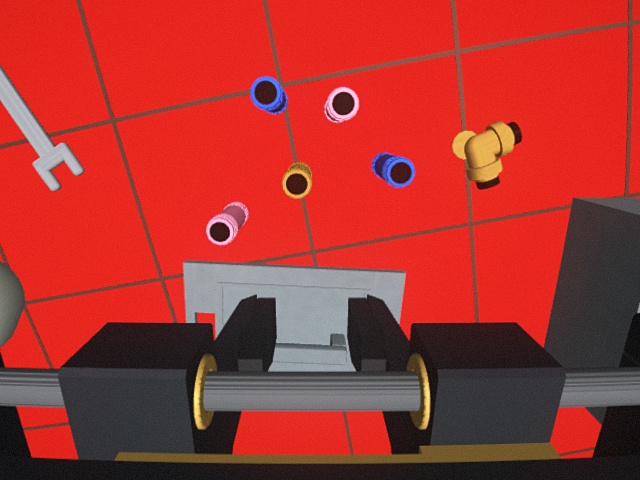

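The long brass nipple is at (297,183), world (0.426,-0.149). Blue ones are at (266,93) and (399,172), pink at (343,103) and (220,230), all 60 mm or more away.

```bash
python3 -m handwheel '[{"dx":-2,"dy":-0.2,"dz":0,"ax":0,"ay":0,"az":0},{"dx":-3.9,"dy":-0.4,"dz":-1,"ax":0,"ay":0,"az":0},{"dx":-3.95,"dy":-0.4,"dz":-3.5,"ax":0,"ay":0,"az":0},{"dx":-3.95,"dy":-0.4,"dz":-7,"ax":0,"ay":0,"az":0},{"dx":-3.95,"dy":-0.4,"dz":-10.5,"ax":0,"ay":0,"az":0},{"dx":-3.95,"dy":-0.4,"dz":-13.5,"ax":0,"ay":0,"az":0},{"dx":-3.95,"dy":-0.4,"dz":-15,"ax":0,"ay":0,"az":0},{"dx":-3.95,"dy":-0.4,"dz":-15,"ax":0,"ay":0,"az":0},{"dx":-3.95,"dy":-0.4,"dz":-15,"ax":0,"ay":0,"az":0}]' 0.6 15
python3 -m handwheel '[{"dx":0,"dy":0,"dz":0,"ax":0,"ay":0,"az":0},{"dx":0,"dy":0,"dz":0,"ax":0,"ay":0,"az":0},{"dx":0,"dy":0,"dz":0,"ax":0,"ay":0,"az":0},{"dx":0,"dy":0,"dz":0,"ax":0,"ay":0,"az":0},{"dx":0,"dy":0,"dz":0,"ax":0,"ay":0,"az":0},{"dx":0,"dy":0,"dz":0,"ax":0,"ay":0,"az":0},{"dx":0,"dy":0,"dz":0,"ax":0,"ay":0,"az":0},{"dx":0,"dy":0,"dz":0,"ax":0,"ay":0,"az":0},{"dx":0,"dy":0,"dz":1,"ax":0,"ay":0,"az":0},{"dx":0,"dy":0,"dz":3,"ax":0,"ay":0,"az":0},{"dx":0,"dy":0,"dz":6,"ax":0,"ay":0,"az":0},{"dx":0,"dy":0,"dz":10,"ax":0,"ay":0,"az":0},{"dx":0,"dy":0,"dz":14,"ax":0,"ay":0,"az":0},{"dx":0,"dy":0,"dz":16,"ax":0,"ay":0,"az":0},{"dx":0,"dy":0,"dz":16,"ax":0,"ay":0,"az":0}]' 0.1 15
python3 -c "
from h import *
pose()"
```

```text
t: 7.57
eef_pos: [0.4261, -0.148, 0.2184]
orientation: [0.142, 1.567, -0.14]
ft_force: [-0.7, 0.4, -0.2]
finger_gap: 0.0532
t: 8.82
eef_pos: [0.4263, -0.1501, 0.3825]
orientation: [0.143, 1.558, -0.145]
ft_force: [0.2, 0.0, -1.4]
finger_gap: 0.0203
t 8.82 pos [ 0.4263 -0.1501  0.3825] jaw yaw 79.5 tip dir [ 0.008 -0.002 -1.   ] gap 0.0203 F [ 0.2  0.  -1.4] q [ 0.53  0.53 -0.44  2.09  0.4   0.59  1.19]
```

View pics/t2.png

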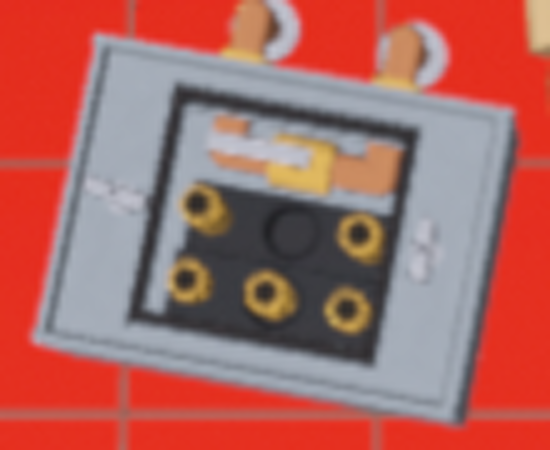

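The short nipple stands in its gap at crop (265,293), between (190,280) and (347,309). Carrying the long one over.

```bash
python3 -m handwheel '[{"dx":1,"dy":2,"dz":0,"ax":0,"ay":0,"az":0},{"dx":2.5,"dy":5,"dz":0,"ax":0,"ay":0,"az":0},{"dx":4.5,"dy":8.5,"dz":0,"ax":0,"ay":0,"az":0},{"dx":6.5,"dy":12,"dz":0,"ax":0,"ay":0,"az":0},{"dx":8.5,"dy":15.5,"dz":0,"ax":0,"ay":0,"az":0},{"dx":10.5,"dy":19,"dz":0,"ax":0,"ay":0,"az":0},{"dx":12.5,"dy":22.5,"dz":0,"ax":0,"ay":0,"az":0},{"dx":14.5,"dy":26,"dz":0,"ax":0,"ay":0,"az":0},{"dx":16,"dy":29.5,"dz":0,"ax":0,"ay":0,"az":0},{"dx":17.2,"dy":32.5,"dz":0,"ax":0,"ay":0,"az":0},{"dx":17.8,"dy":34.2,"dz":-1,"ax":0,"ay":0,"az":0},{"dx":17.8,"dy":34.6,"dz":-3,"ax":0,"ay":0,"az":0},{"dx":17.8,"dy":34.6,"dz":-5,"ax":0,"ay":0,"az":0},{"dx":17.8,"dy":34.6,"dz":-6,"ax":0,"ay":0,"az":0},{"dx":17.8,"dy":34.6,"dz":-6,"ax":0,"ay":0,"az":0},{"dx":17.8,"dy":34.6,"dz":-6,"ax":0,"ay":0,"az":0}]' 0.1 15
python3 -c "
from h import *
pose(); d=snap('wrist','w4'); cv2.imwrite('pics/w4v.png',cv2.resize(d['image'][150:400,170:470,::-1],(780,650))[:600])"
```

```text
t: 10.15
eef_pos: [0.6033, 0.1957, 0.3177]
orientation: [0.143, 1.568, -0.145]
ft_force: [0.4, 0.6, -0.6]
finger_gap: 0.0201
t 10.15 pos [0.6033 0.1957 0.3177] jaw yaw 79.5 tip dir [-0.002 -0.001 -1.   ] gap 0.0201 F [ 0.4  0.6 -0.6] q [-0.19  0.82 -0.36  1.61  0.37  0.78  0.67]
```

View pics/w4v.png

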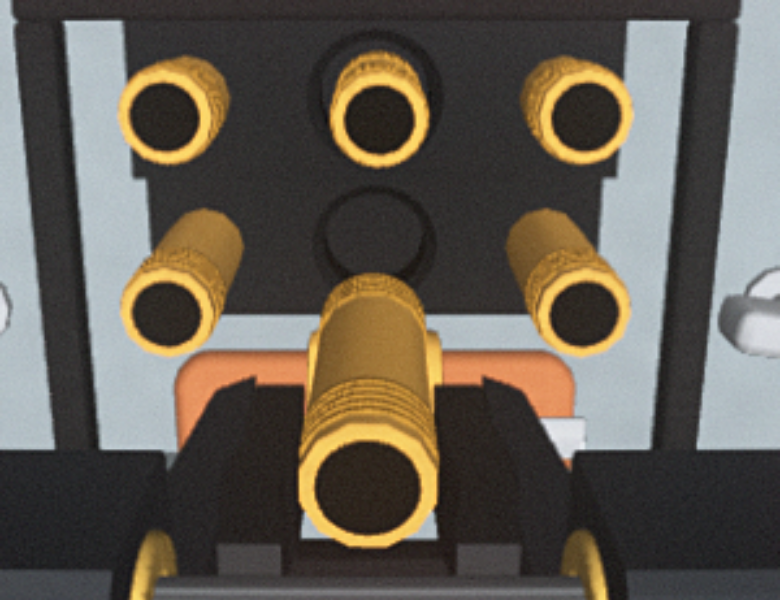

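Run:
```python
from h import *
d=load('w4'); f=lambda u,v,z:onz(d,170+u*.3846,150+v*.3846,z)[:2]
a,b=f(165,312,.09),f(582,312,.09); n=f(367,485,.170)
print(np.linalg.norm(a-b),'mid',(a+b)/2,'nip',n,'diff',(a+b)/2-n)
a,b=f(163,117,.08),f(585,117,.08); s=f(379,119,.08); print('short err',s-(a+b)/2,(a+b)/2+.042*np.array([np.cos(-.183),np.sin(-.183)]))
P=cloud(d)
for u,v in((163,117),(585,117),(379,119),(165,312),(582,312),(367,485)):
    U,V=int(170+u*.3846),int(150+v*.3846); print(u,v,np.sort(P[V-26:V+26,U-26:U+26,2].ravel())[[-200,-100,-30]].round(4))
```

```text
0.09204095050154595 mid [0.60464065 0.19596699] nip [0.60189532 0.19533547] diff [0.00274533 0.00063152]
short err [0.00069908 0.00100021] [0.60502511 0.19599605]
163 117 [0.0812 0.0815 0.0821]
585 117 [0.0811 0.0814 0.0818]
379 119 [0.0811 0.0814 0.082 ]
165 312 [0.091  0.0914 0.0917]
582 312 [0.091  0.0912 0.0917]
367 485 [0.1697 0.1699 0.1703]
```

```bash
python3 -m handwheel '[{"dx":0.25,"dy":0.05,"dz":0,"ax":0,"ay":0,"az":0},{"dx":0.25,"dy":0.05,"dz":-2,"ax":0,"ay":0,"az":0},{"dx":0.25,"dy":0.05,"dz":-4,"ax":0,"ay":0,"az":0},{"dx":0.25,"dy":0.05,"dz":-5.4,"ax":0,"ay":0,"az":0},{"dx":0.25,"dy":0.05,"dz":-6.1,"ax":0,"ay":0,"az":0},{"dx":0.25,"dy":0.05,"dz":-6.8,"ax":0,"ay":0,"az":0},{"dx":0.25,"dy":0.05,"dz":-7.5,"ax":0,"ay":0,"az":0},{"dx":0.25,"dy":0.05,"dz":-7.6,"ax":0,"ay":0,"az":0},{"dx":0.25,"dy":0.05,"dz":-7.6,"ax":0,"ay":0,"az":0}]' 0.1 15
python3 -c "
from h import *
pose()"
```

```text
t: 10.95
eef_pos: [0.6062, 0.1968, 0.2429]
orientation: [0.144, 1.566, -0.144]
ft_force: [0.3, 0.3, -0.6]
finger_gap: 0.0209
t 10.95 pos [0.6062 0.1968 0.2429] jaw yaw 79.5 tip dir [ 0.  0. -1.] gap 0.0209 F [ 0.3  0.3 -0.6] q [-0.22  0.93 -0.31  1.64  0.42  0.65  0.63]
```

```bash
python3 -m handwheel '[{"dx":0,"dy":0,"dz":0,"ax":0,"ay":0,"az":0},{"dx":0,"dy":0,"dz":0,"ax":0,"ay":0,"az":0},{"dx":0,"dy":0,"dz":0,"ax":0,"ay":0,"az":0},{"dx":0,"dy":0,"dz":0,"ax":0,"ay":0,"az":0},{"dx":0,"dy":0,"dz":2,"ax":0,"ay":0,"az":0},{"dx":0,"dy":0,"dz":5,"ax":0,"ay":0,"az":0},{"dx":0,"dy":0,"dz":8,"ax":0,"ay":0,"az":0},{"dx":0.2,"dy":1,"dz":10,"ax":0,"ay":0,"az":7},{"dx":0.4,"dy":2,"dz":10,"ax":0,"ay":0,"az":14},{"dx":0.5,"dy":3,"dz":10,"ax":0,"ay":0,"az":21},{"dx":0.6,"dy":4,"dz":10,"ax":0,"ay":0,"az":28},{"dx":0.7,"dy":5,"dz":10,"ax":0,"ay":0,"az":35},{"dx":0.8,"dy":6,"dz":10,"ax":0,"ay":0,"az":42},{"dx":0.9,"dy":7,"dz":10,"ax":0,"ay":0,"az":49},{"dx":0.9,"dy":8,"dz":10,"ax":0,"ay":0,"az":56},{"dx":0.9,"dy":8.5,"dz":10,"ax":0,"ay":0,"az":63},{"dx":0.9,"dy":8.5,"dz":10,"ax":0,"ay":0,"az":70},{"dx":0.9,"dy":8.5,"dz":10,"ax":0,"ay":0,"az":77},{"dx":0.9,"dy":8.5,"dz":10,"ax":0,"ay":0,"az":80},{"dx":0.9,"dy":8.5,"dz":10,"ax":0,"ay":0,"az":80}]' 0.34 15
python3 -m handwheel '[{"dx":0,"dy":0,"dz":0,"ax":0,"ay":0,"az":0},{"dx":0,"dy":0,"dz":0,"ax":0,"ay":0,"az":0},{"dx":0,"dy":0,"dz":0,"ax":0,"ay":0,"az":0}]' 0.8 15
cat > chk.py <<'E'
from h import *
import sys
pose(); d=snap('wrist',sys.argv[1]); P=cloud(d); g=np.array([float(sys.argv[2]),float(sys.argv[3])])
m=(np.hypot(*(P[...,:2]-g).transpose(2,0,1))<.026)&(P[...,2]>.114)&(P[...,2]<.130)
q=P[m]; r=cv2.minAreaRect((q[:,:2]*1000).astype(np.float32)); w=np.linalg.svd(q[:,:2]-q[:,:2].mean(0),full_matrices=False)[2][0]
print(len(q),q.mean(0),r,'bar yaw',np.degrees(np.arctan2(w[1],w[0])))
E
python3 chk.py w5 0.6156 0.2814
```

```text
t: 12.62
eef_pos: [0.6151, 0.2815, 0.3427]
orientation: [-0.943, 1.357, 0.943]
ft_force: [-0.3, -0.5, 0.3]
finger_gap: 0.0301
t: 12.87
eef_pos: [0.615, 0.2818, 0.3429]
orientation: [-0.941, 1.358, 0.941]
ft_force: [-0.2, 0.7, -1.1]
finger_gap: 0.048
t 12.87 pos [0.615  0.2818 0.3429] jaw yaw 159.5 tip dir [ 0. -0. -1.] gap 0.048 F [-0.2  0.7 -1.1] q [-0.15  0.91 -0.73  1.44  0.66  1.04  1.77]
990 [0.61476811 0.27964106 0.12238069] ((615.2924194335938, 280.98974609375), (35.50328826904297, 8.940409660339355), 69.75564575195312) bar yaw 70.77527924402568
```

```bash
python3 -m handwheel '[{"dx":0,"dy":-0.1,"dz":-2,"ax":0,"ay":0,"az":0},{"dx":0,"dy":-0.1,"dz":-4.5,"ax":0,"ay":0,"az":0},{"dx":0,"dy":-0.1,"dz":-6,"ax":0,"ay":0,"az":0},{"dx":0,"dy":-0.1,"dz":-6.5,"ax":0,"ay":0,"az":0},{"dx":0,"dy":-0.1,"dz":-6.5,"ax":0,"ay":0,"az":0},{"dx":0,"dy":-0.1,"dz":-6.5,"ax":0,"ay":0,"az":0}]' 0.5 25
python3 -m handwheel '[{"dx":0,"dy":0,"dz":0,"ax":0,"ay":0,"az":0},{"dx":0,"dy":0,"dz":0,"ax":0,"ay":0,"az":0},{"dx":0,"dy":0,"dz":0,"ax":0,"ay":0,"az":0},{"dx":0,"dy":0,"dz":0,"ax":0,"ay":0,"az":0},{"dx":0,"dy":0,"dz":0,"ax":0,"ay":0,"az":0},{"dx":0,"dy":0,"dz":0,"ax":0,"ay":0,"az":0},{"dx":0,"dy":0,"dz":0,"ax":0,"ay":0,"az":0},{"dx":0,"dy":0,"dz":0,"ax":0,"ay":0,"az":0}]' 0 25
python3 -m handwheel '[{"dx":0,"dy":0,"dz":0,"ax":0,"ay":0,"az":-5},{"dx":0,"dy":0,"dz":0,"ax":0,"ay":0,"az":-11},{"dx":0,"dy":0,"dz":0,"ax":0,"ay":0,"az":-17},{"dx":0,"dy":0,"dz":0,"ax":0,"ay":0,"az":-23},{"dx":0,"dy":0,"dz":0,"ax":0,"ay":0,"az":-29},{"dx":0,"dy":0,"dz":0,"ax":0,"ay":0,"az":-35},{"dx":0,"dy":0,"dz":0,"ax":0,"ay":0,"az":-41},{"dx":0,"dy":0,"dz":0,"ax":0,"ay":0,"az":-47},{"dx":0,"dy":0,"dz":0,"ax":0,"ay":0,"az":-53},{"dx":0,"dy":0,"dz":0,"ax":0,"ay":0,"az":-59},{"dx":0,"dy":0,"dz":0,"ax":0,"ay":0,"az":-65},{"dx":0,"dy":0,"dz":0,"ax":0,"ay":0,"az":-71},{"dx":0,"dy":0,"dz":0,"ax":0,"ay":0,"az":-77},{"dx":0,"dy":0,"dz":0,"ax":0,"ay":0,"az":-80},{"dx":0,"dy":0,"dz":0,"ax":0,"ay":0,"az":-80},{"dx":0,"dy":0,"dz":0,"ax":0,"ay":0,"az":-80}]' 0 25
python3 -c "
from h import *
pose()"
```

```text
t: 13.42
eef_pos: [0.6152, 0.2812, 0.2783]
orientation: [-0.942, 1.357, 0.942]
ft_force: [-0.1, 0.4, 0.2]
finger_gap: 0.0443
t: 14.08
eef_pos: [0.615, 0.2808, 0.2781]
orientation: [-0.942, 1.357, 0.942]
ft_force: [-1.0, 0.1, 2.4]
finger_gap: 0.0085
t: 15.42
eef_pos: [0.6144, 0.2819, 0.278]
orientation: [0.143, 1.567, -0.14]
ft_force: [-2.6, 1.8, 2.8]
finger_gap: 0.0088
t 15.42 pos [0.6144 0.2819 0.278 ] jaw yaw 79.7 tip dir [-0.001  0.002 -1.   ] gap 0.0088 F [-2.6  1.8  2.8] q [-0.32  0.92 -0.34  1.49  0.38  0.79  0.58]
```

```bash
python3 -m handwheel '[{"dx":0,"dy":0,"dz":0,"ax":0,"ay":0,"az":0},{"dx":0,"dy":0,"dz":0,"ax":0,"ay":0,"az":0},{"dx":0,"dy":0,"dz":0,"ax":0,"ay":0,"az":0},{"dx":0,"dy":0,"dz":0,"ax":0,"ay":0,"az":0},{"dx":0,"dy":0,"dz":2,"ax":0,"ay":0,"az":0},{"dx":0,"dy":0,"dz":5,"ax":0,"ay":0,"az":0},{"dx":0,"dy":0,"dz":9,"ax":0,"ay":0,"az":0},{"dx":0,"dy":0,"dz":12,"ax":0,"ay":0,"az":0},{"dx":0,"dy":0,"dz":12,"ax":0,"ay":0,"az":0},{"dx":0,"dy":0,"dz":12,"ax":0,"ay":0,"az":0},{"dx":0,"dy":0,"dz":12,"ax":0,"ay":0,"az":0}]' 0.3 15
python3 chk.py w6 0.6153 0.2810
python3 - <<'E'
from h import *
d=load('w6'); P=cloud(d)
g=np.array([.5838,.1123]); m=(np.hypot(*(P[...,:2]-g).transpose(2,0,1))<.03)&(P[...,2]>.114)&(P[...,2]<.13); q=P[m]; print(len(q), len(q) and cv2.minAreaRect((q[:,:2]*1000).astype(np.float32)))
for z in((.098,.112),):
    m=(P[...,2]>.09)&(P[...,2]<.11)&(P[...,0]>.48)&(P[...,0]<.72); q=P[m]; print(len(q),cv2.minAreaRect((q[:,:2]*1000).astype(np.float32)))
for n,g,z in(('gs',(.5635,.204),.08),('gl',(.6048,.196),.09)):
    m=(np.hypot(*(P[...,:2]-g).transpose(2,0,1))<.02)&(abs(P[...,2]-z)<.005); q=P[m]; print(n,len(q),(q.max(0)+q.min(0))/2, q[:,2].max()) if len(q) else print(n,'unseen')
E
```

```text
t: 16.33
eef_pos: [0.6148, 0.2802, 0.3969]
orientation: [0.143, 1.567, -0.145]
ft_force: [-0.4, 0.4, -0.8]
finger_gap: 0.0265
t 16.33 pos [0.6148 0.2802 0.3969] jaw yaw 79.5 tip dir [-0.001 -0.001 -1.   ] gap 0.0265 F [-0.4  0.4 -0.8] q [-0.3   0.79 -0.39  1.4   0.32  1.02  0.63]
656 [0.61362271 0.2821064  0.12241985] ((614.77001953125, 281.7051086425781), (8.932578086853027, 35.351680755615234), 79.85488891601562) bar yaw -9.998863619393857
882 ((583.9850463867188, 113.50370788574219), (10.0711088180542, 35.73082733154297), 80.40270233154297)
42882 ((619.8306884765625, 307.7889709472656), (462.2113342285156, 174.62127685546875), 79.44701385498047)
gs 623 [0.56449347 0.2048255  0.07901529] 0.08278127282452535
gl 603 [0.60586907 0.19786286 0.08878569] 0.09249337942466376
```

Both buttons are in line (bar yaw −10.1° against the box's −10.4°) and both nipples are in place. Next is the cover, with the jaws turned across its handle.

```bash
python3 -m handwheel '[{"dx":0,"dy":-2,"dz":0,"ax":0,"ay":0,"az":-5},{"dx":-0.2,"dy":-5,"dz":0,"ax":0,"ay":0,"az":-11},{"dx":-0.4,"dy":-8.5,"dz":0,"ax":0,"ay":0,"az":-17},{"dx":-0.6,"dy":-12,"dz":0,"ax":0,"ay":0,"az":-23},{"dx":-0.9,"dy":-15.5,"dz":0,"ax":0,"ay":0,"az":-29},{"dx":-1.2,"dy":-19,"dz":0,"ax":0,"ay":0,"az":-35},{"dx":-1.5,"dy":-22.5,"dz":0,"ax":0,"ay":0,"az":-41},{"dx":-1.8,"dy":-26,"dz":0,"ax":0,"ay":0,"az":-47},{"dx":-2.1,"dy":-29.5,"dz":0,"ax":0,"ay":0,"az":-53},{"dx":-2.4,"dy":-33,"dz":0,"ax":0,"ay":0,"az":-59},{"dx":-2.7,"dy":-36.5,"dz":0,"ax":0,"ay":0,"az":-65},{"dx":-3,"dy":-40,"dz":0,"ax":0,"ay":0,"az":-71},{"dx":-3.2,"dy":-43,"dz":-1,"ax":0,"ay":0,"az":-77},{"dx":-3.2,"dy":-45.5,"dz":-3,"ax":0,"ay":0,"az":-83},{"dx":-3.2,"dy":-46.7,"dz":-5,"ax":0,"ay":0,"az":-89},{"dx":-3.2,"dy":-46.7,"dz":-7,"ax":0,"ay":0,"az":-93.2},{"dx":-3.2,"dy":-46.7,"dz":-8,"ax":0,"ay":0,"az":-93.2},{"dx":-3.2,"dy":-46.7,"dz":-8,"ax":0,"ay":0,"az":-93.2},{"dx":-3.2,"dy":-46.7,"dz":-8,"ax":0,"ay":0,"az":-93.2}]' 1 15
python3 - <<'E'
from h import *
pose(); d=snap('wrist','w7'); P=cloud(d)
m=(P[...,2]>.032)&(P[...,2]<.05)&(np.hypot(*(P[...,:2]-np.array([.583,-.187])).transpose(2,0,1))<.08); q=P[m]; print('handle',len(q),q[:,2].mean(),cv2.minAreaRect((q[:,:2]*1000).astype(np.float32)))
t=snap('top','top3'); P=cloud(t); m=(P[...,2]>.055)
cv2.imwrite('pics/w7v.png',d['image'][:,:,::-1])
E
```

```text
t: 17.97
eef_pos: [0.5829, -0.1853, 0.3169]
orientation: [1.38, 1.091, -1.382]
ft_force: [-0.5, 0.8, 1.3]
finger_gap: 0.0881
t 17.97 pos [ 0.5829 -0.1853  0.3169] jaw yaw -13.5 tip dir [-0.002  0.001 -1.   ] gap 0.0881 F [-0.5  0.8  1.3] q [ 0.22  0.78  0.02  1.69 -0.02  0.67  0.01]
handle 3241 0.040035771170682695 ((582.8917236328125, -186.8938751220703), (103.21356964111328, 15.994420051574707), 76.73357391357422)
```

View pics/w7v.png

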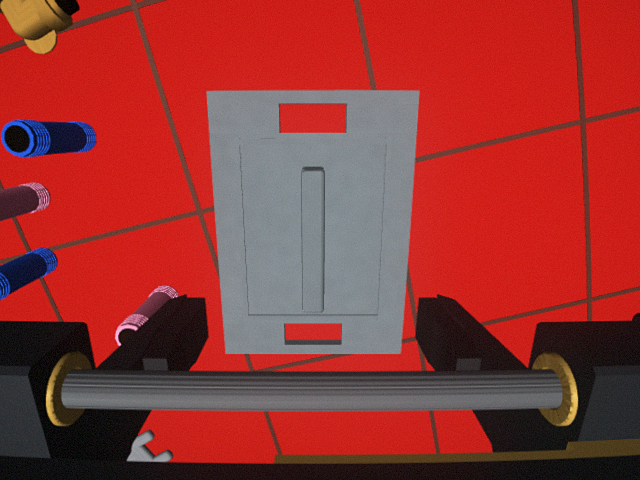

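The view shows the cover with both slots at (312,118) and (312,332), its handle at (313,240) and no obstacle near the jaws. The handle measures centre (0.5829,-0.1869), yaw −13.3°.

```bash
python3 -m handwheel '[{"dx":0,"dy":-0.15,"dz":-2,"ax":0,"ay":0,"az":0},{"dx":0,"dy":-0.15,"dz":-5,"ax":0,"ay":0,"az":0},{"dx":0,"dy":-0.15,"dz":-8,"ax":0,"ay":0,"az":0},{"dx":0,"dy":-0.15,"dz":-11,"ax":0,"ay":0,"az":0},{"dx":0,"dy":-0.15,"dz":-13,"ax":0,"ay":0,"az":0},{"dx":0,"dy":-0.15,"dz":-13.5,"ax":0,"ay":0,"az":0},{"dx":0,"dy":-0.15,"dz":-13.5,"ax":0,"ay":0,"az":0},{"dx":0,"dy":-0.15,"dz":-13.5,"ax":0,"ay":0,"az":0}]' 0.6 45
python3 -m handwheel '[{"dx":0,"dy":0,"dz":0,"ax":0,"ay":0,"az":0},{"dx":0,"dy":0,"dz":0,"ax":0,"ay":0,"az":0},{"dx":0,"dy":0,"dz":0,"ax":0,"ay":0,"az":0},{"dx":0,"dy":0,"dz":0,"ax":0,"ay":0,"az":0},{"dx":0,"dy":0,"dz":0,"ax":0,"ay":0,"az":0},{"dx":0,"dy":0,"dz":0,"ax":0,"ay":0,"az":0},{"dx":0,"dy":0,"dz":0,"ax":0,"ay":0,"az":0},{"dx":0,"dy":0,"dz":0,"ax":0,"ay":0,"az":0},{"dx":0,"dy":0,"dz":0,"ax":0,"ay":0,"az":0}]' 0 45
python3 -c "
from h import *
pose()"
```

```text
t: 18.73
eef_pos: [0.5838, -0.1877, 0.1842]
orientation: [1.383, 1.085, -1.381]
ft_force: [-0.3, 0.3, 0.5]
finger_gap: 0.053
t: 19.48
eef_pos: [0.583, -0.1877, 0.183]
orientation: [1.383, 1.087, -1.383]
ft_force: [-0.9, -0.5, 4.7]
finger_gap: 0.015
t 19.48 pos [ 0.583  -0.1877  0.183 ] jaw yaw -13.7 tip dir [-0. -0. -1.] gap 0.015 F [-0.9 -0.5  4.7] q [ 0.23  0.99  0.01  1.73 -0.02  0.42  0.01]
```

```bash
python3 -m handwheel '[{"dx":0,"dy":0,"dz":1,"ax":0,"ay":0,"az":0},{"dx":0,"dy":0,"dz":3,"ax":0,"ay":0,"az":0},{"dx":0,"dy":0,"dz":6,"ax":0,"ay":0,"az":0},{"dx":0,"dy":0,"dz":9,"ax":0,"ay":0,"az":0},{"dx":0,"dy":0.5,"dz":12,"ax":0,"ay":0,"az":0},{"dx":0.2,"dy":2,"dz":15,"ax":0,"ay":0,"az":0},{"dx":0.4,"dy":5,"dz":16,"ax":0,"ay":0,"az":0.5},{"dx":0.6,"dy":8.5,"dz":16,"ax":0,"ay":0,"az":1},{"dx":0.8,"dy":12,"dz":16,"ax":0,"ay":0,"az":1.5},{"dx":1,"dy":15.5,"dz":16,"ax":0,"ay":0,"az":2},{"dx":1.2,"dy":19,"dz":16,"ax":0,"ay":0,"az":2.5},{"dx":1.3,"dy":22.5,"dz":16,"ax":0,"ay":0,"az":3},{"dx":1.4,"dy":26,"dz":16,"ax":0,"ay":0,"az":3},{"dx":1.5,"dy":29.5,"dz":16,"ax":0,"ay":0,"az":3},{"dx":1.6,"dy":33,"dz":16,"ax":0,"ay":0,"az":3},{"dx":1.65,"dy":36,"dz":16,"ax":0,"ay":0,"az":3},{"dx":1.65,"dy":38,"dz":16,"ax":0,"ay":0,"az":3},{"dx":1.65,"dy":38.4,"dz":16,"ax":0,"ay":0,"az":3},{"dx":1.65,"dy":38.4,"dz":16,"ax":0,"ay":0,"az":3},{"dx":1.65,"dy":38.4,"dz":16,"ax":0,"ay":0,"az":3}]' 0 45
python3 -m handwheel '[{"dx":0,"dy":0,"dz":0,"ax":0,"ay":0,"az":0},{"dx":0,"dy":0,"dz":0,"ax":0,"ay":0,"az":0},{"dx":0,"dy":0,"dz":0,"ax":0,"ay":0,"az":0}]' 0 45
python3 - <<'E'
from h import *
pose(); d=snap('wrist','w8'); P=cloud(d)
m=(P[...,2]>.16)&(P[...,2]<.176)&(np.hypot(*(P[...,:2]-np.array([.5997,.197])).transpose(2,0,1))<.16); q=P[m]; print('plate',len(q),q[:,2].mean(),cv2.minAreaRect((q[:,:2]*1000).astype(np.float32)))
A=np.c_[q[:,:2],np.ones(len(q))]; print('slope',np.linalg.lstsq(A,q[:,2],rcond=None)[0])
m=(P[...,2]>.19)&(P[...,2]<.207)&(np.hypot(*(P[...,:2]-np.array([.5997,.197])).transpose(2,0,1))<.08); q=P[m]; print('handle',len(q),q[:,2].mean(),cv2.minAreaRect((q[:,:2]*1000).astype(np.float32)))
t=snap('top','top4'); P=cloud(t); m=(P[...,2]>.155)&(P[...,2]<.18)&(np.hypot(*(P[...,:2]-np.array([.5997,.197])).transpose(2,0,1))<.16); q=P[m]; print('topcam plate',len(q),cv2.minAreaRect((q[:,:2]*1000).astype(np.float32)))
cv2.imwrite('pics/w8v.png',d['image'][:,:,::-1])
E
```

```text
t: 21.15
eef_pos: [0.5994, 0.195, 0.3425]
orientation: [1.344, 1.114, -1.347]
ft_force: [0.6, -1.4, -2.5]
finger_gap: 0.0154
t: 21.4
eef_pos: [0.5997, 0.1946, 0.3428]
orientation: [1.346, 1.113, -1.347]
ft_force: [0.2, 0.8, -2.6]
finger_gap: 0.0153
t 21.4 pos [0.5997 0.1946 0.3428] jaw yaw -10.8 tip dir [ 0.    -0.001 -1.   ] gap 0.0153 F [ 0.2  0.8 -2.6] q [-0.43  0.77  0.08  1.62 -0.08  0.76 -0.5 ]
plate 90251 0.16815600898103683 ((601.7295532226562, 203.02621459960938), (194.81088256835938, 151.32986450195312), 79.48082733154297)
slope [ 0.00052213 -0.00365775  0.16873785]
handle 11656 0.19964607983947255 ((598.1407470703125, 196.50949096679688), (102.76152801513672, 44.570167541503906), 65.00563049316406)
topcam plate 1699 ((592.2529907226562, 151.32965087890625), (121.71178436279297, 151.023681640625), 79.56916809082031)
```

View pics/w8v.png

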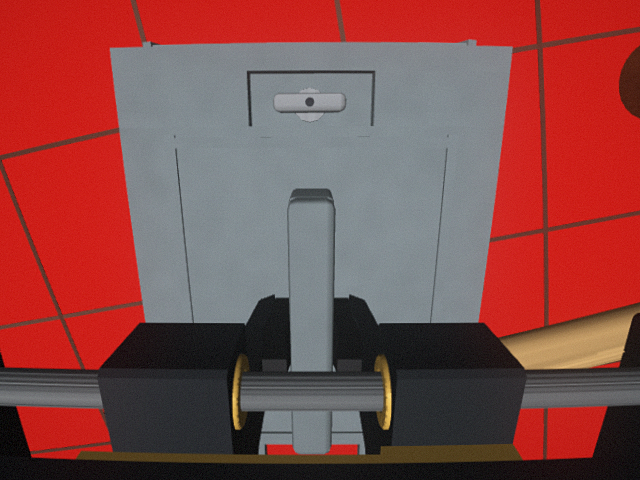

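Run:
```python
from h import *
d=load('w8'); th=np.radians(-10.5); ex=np.array([np.cos(th),np.sin(th)]); ey=np.array([-ex[1],ex[0]])
L=onz(d,249,72,.168)[:2];R=onz(d,374,72,.168)[:2]; sl=(L+R)/2
e=(onz(d,110,48,.168)[:2]+onz(d,512,46,.168)[:2])/2
b=onz(d,310,101,.123)[:2]
print('slot len',np.linalg.norm(L-R),'cover c from slot',sl-.096*ey,'from edge',e-.105*ey,'box c from button',b-.086*ey,b)
```

```text
slot len 0.04661471144337553 cover c from slot [0.60050628 0.19423478] from edge [0.60042882 0.19479609] box c from button [0.60027702 0.19723338] [0.61594927 0.28179331]
```

```bash
python3 -m handwheel '[{"dx":-0.05,"dy":0.25,"dz":0,"ax":0,"ay":0,"az":0.3},{"dx":-0.05,"dy":0.25,"dz":-1,"ax":0,"ay":0,"az":0.3},{"dx":-0.05,"dy":0.25,"dz":-2.5,"ax":0,"ay":0,"az":0.3},{"dx":-0.05,"dy":0.25,"dz":-4,"ax":0,"ay":0,"az":0.3},{"dx":-0.05,"dy":0.25,"dz":-4.6,"ax":0,"ay":0,"az":0.3},{"dx":-0.05,"dy":0.25,"dz":-5.1,"ax":0,"ay":0,"az":0.3},{"dx":-0.05,"dy":0.25,"dz":-5.5,"ax":0,"ay":0,"az":0.3},{"dx":-0.05,"dy":0.25,"dz":-5.7,"ax":0,"ay":0,"az":0.3},{"dx":-0.05,"dy":0.25,"dz":-5.7,"ax":0,"ay":0,"az":0.3},{"dx":-0.05,"dy":0.25,"dz":-5.7,"ax":0,"ay":0,"az":0.3}]' 0 45
python3 -c "
from h import *
pose()"
```

```text
t: 22.33
eef_pos: [0.5992, 0.1988, 0.2863]
orientation: [1.342, 1.118, -1.34]
ft_force: [0.2, -0.4, -4.1]
finger_gap: 0.0154
t 22.33 pos [0.5992 0.1988 0.2863] jaw yaw -10.4 tip dir [ 0.001  0.    -1.   ] gap 0.0154 F [ 0.2 -0.4 -4.1] q [-0.43  0.85  0.07  1.65 -0.09  0.65 -0.5 ]
```

```bash
python3 -m handwheel '[{"dx":0,"dy":0,"dz":-0.2,"ax":0,"ay":0,"az":0},{"dx":0,"dy":0,"dz":-0.4,"ax":0,"ay":0,"az":0},{"dx":0,"dy":0,"dz":-0.6,"ax":0,"ay":0,"az":0},{"dx":0,"dy":0,"dz":-0.6,"ax":0,"ay":0,"az":0},{"dx":0,"dy":0,"dz":-0.6,"ax":0,"ay":0,"az":0},{"dx":0,"dy":0,"dz":-0.6,"ax":0,"ay":0,"az":0}]' 0 55
python3 - <<'E'
from h import *
pose(); d=snap('wrist','w9'); P=cloud(d)
m=(P[...,2]>.100)&(P[...,2]<.120)&(np.hypot(*(P[...,:2]-np.array([.5997,.197])).transpose(2,0,1))<.16); q=P[m]
# plate patches (interior) along x both sides of handle, and y
th=np.radians(-10.5); ex=np.array([np.cos(th),np.sin(th)]); ey=np.array([-ex[1],ex[0]]); l=(q[:,:2]-[.5997,.1973]); X=l@ex;Y=l@ey
for x in(-.06,-.03,.03,.06):
  for y in(-.05,0,.04,.07,.1):
    k=(abs(X-x)<.006)&(abs(Y-y)<.006)
    if k.sum()>20: print(x,y,k.sum(),np.median(q[k,2]).round(4))
cv2.imwrite('pics/w9v.png',d['image'][:,:,::-1])
E
```

```text
t: 22.83
eef_pos: [0.5994, 0.1988, 0.2817]
orientation: [1.343, 1.117, -1.34]
ft_force: [-3.0, -0.3, 11.1]
finger_gap: 0.0153
t 22.83 pos [0.5994 0.1988 0.2817] jaw yaw -10.4 tip dir [ 0.002  0.001 -1.   ] gap 0.0153 F [-3.  -0.3 11.1] q [-0.43  0.85  0.07  1.65 -0.09  0.64 -0.5 ]
-0.06 0 618 0.1075
-0.06 0.04 779 0.1076
-0.06 0.07 905 0.1075
-0.06 0.1 1075 0.1071
-0.03 0 542 0.1072
-0.03 0.04 824 0.1071
-0.03 0.07 968 0.1075
-0.03 0.1 1121 0.1071
0.03 0 538 0.1071
0.03 0.04 810 0.1071
0.03 0.07 953 0.1075
0.03 0.1 1100 0.1071
0.06 0 603 0.1074
0.06 0.04 780 0.1074
0.06 0.07 917 0.1073
0.06 0.1 1053 0.1071
```

View pics/w9v.png

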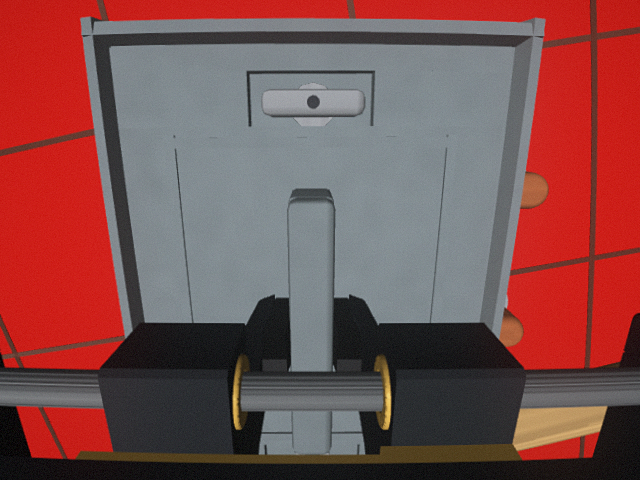

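The cover sits inside the lip all round, and button a at (313,102) is centred in its slot. The plate reads about 1 mm above flush, so I press a little more.

```bash
python3 -m handwheel '[{"dx":0,"dy":0,"dz":-0.1,"ax":0,"ay":0,"az":0},{"dx":0,"dy":0,"dz":-0.3,"ax":0,"ay":0,"az":0},{"dx":0,"dy":0,"dz":-0.4,"ax":0,"ay":0,"az":0},{"dx":0,"dy":0,"dz":-0.4,"ax":0,"ay":0,"az":0},{"dx":0,"dy":0,"dz":-0.4,"ax":0,"ay":0,"az":0},{"dx":0,"dy":0,"dz":-0.4,"ax":0,"ay":0,"az":0}]' 0 55
cat > fin.py <<'E'
from h import *
pose(); d=snap('wrist','w10'); P=cloud(d); th=np.radians(-10.5); ex=np.array([np.cos(th),np.sin(th)]); ey=np.array([-ex[1],ex[0]])
q=P[(P[...,2]>.100)&(P[...,2]<.120)]; l=q[:,:2]-[.5997,.1973]; X=l@ex;Y=l@ey
k=(abs(X)<.065)&(abs(X)>.03)&(abs(Y-.05)<.05); A=np.c_[X[k],Y[k],np.ones(k.sum())]; print('plate top',np.median(q[k,2]),'slopes',np.linalg.lstsq(A,q[k,2],rcond=None)[0])
a=load('top0');b=snap('top','topf'); df=np.abs(a['image'].astype(int)-b['image']).max(2)>60; df[150:,:]&=True
n,l,s,c=cv2.connectedComponentsWithStats(df.astype(np.uint8))
for i in range(1,n):
    if s[i,4]>15: print('changed',c[i].round(),s[i])
E
python3 fin.py
```

```text
t: 23.38
eef_pos: [0.5992, 0.1987, 0.2809]
orientation: [1.344, 1.117, -1.339]
ft_force: [-10.8, -2.6, 32.2]
finger_gap: 0.015
t 23.38 pos [0.5992 0.1987 0.2809] jaw yaw -10.4 tip dir [ 0.003  0.001 -1.   ] gap 0.015 F [-10.8  -2.6  32.2] q [-0.43  0.85  0.07  1.65 -0.09  0.63 -0.5 ]
plate top 0.10651488614106214 slopes [-0.00033723 -0.00187382  0.10665845]
changed [161. 378.] [    0   168   320   312 33656]
changed [244. 214.] [ 214  190   55   53 1467]
changed [373. 225.] [ 334  192   80   66 3512]
changed [364. 278.] [362 274   6   8  36]
changed [250. 280.] [246 276   9   8  57]
changed [  2. 390.] [  0 375   6  32 151]
changed [342. 461.] [336 443  13  37 254]
changed [324. 451.] [319 444  12  15  82]
changed [320. 461.] [317 458   6   7  21]
```

```bash
python3 -c "
from h import *
pose(); print(arm.finish_job())"
```

```text
t 23.48 pos [0.5992 0.1987 0.2809] jaw yaw -10.4 tip dir [ 0.003  0.001 -1.   ] gap 0.0152 F [-10.6  -3.4  31.5] q [-0.43  0.85  0.07  1.65 -0.09  0.63 -0.5 ]
the job is handed in; nothing more can be done
None
```

The box is closed and the job is handed in at 23.5 s, with the arm still pressing the cover down against its seal.

- **Nipples:** both stand in the gaps of their own rows. The last measurements before the cover went on put them within about 1–2 mm of centre, with tops level with their neighbours.
- **Buttons:** I turned button a about 80°. Its bar then read −10.1° against the box's −10.4°, and button b was in line from the start.
- **Cover:** it sits inside the lip with button a centred in its slot. It is level to about 0.002 rad and held by the handle with about 32 N of downward push.
- **Cover height:** the plate top read 106.5 mm against 106 mm for flush. The calibration is only good to about 2 mm. The force was well above the roughly 12.5 N needed to squeeze the seal flush, so I take it as flush.
- **Bystanders:** comparing the top view before and after showed changes only at the arm, the box, and where the cover and nipples had been.

Two readings disagreed. The measured y of the tool (0.1987) and my estimate of the box centre (0.197–0.198) differ by 1–2 mm, which is within tolerance. About 11 N of sideways force also showed while pressing. My first move command was refused because its rows lacked some keys, and nothing moved.

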